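# Put the amber bottles in their spill dishes

## Robot

A 6-joint arm with a two-finger parallel gripper is mounted at the origin on a cart in front of the work surface, level with it; the furniture and walls round the work are solid. World frame = base frame: x ahead of the robot, y to its left, z up, the work surface at z = 0. Lengths are in m, angles in rad, forces in N, time in s.
With the tool pointing down it reaches from about 0.35 to 0.925 m from the base axis. Payload 6.4 kg.
Tool frame: the origin (TCP) lies midway between the tips of the shut fingers; the grasp point (between the pads) lies 19 mm behind it; z points along the fingers, y is the line along which they close (so a half turn about z gives the same grasp; the last joint's range is limited). The gripper opens to 85 mm and grips with 20 to 120 N. Pads are 22 mm wide; open, the fingers measure 114 mm over their backs; the gripper's body (76 mm by 85 mm) begins 54 mm behind the grasp point. The pads swing forward as they close: fully open they stand 13 mm farther back than shut.
Start: joints at [1.092, 0.245, 1.558, -0, 1.339, -0.174], TCP at [0.195, 0.62, 0.2] pointing down, gripper open.
Joint ranges: [-3.13, 3.13], [-1.02, 2.26], [0.13, 2.54], [-0.95, 4.09], [0.21, 2.88], [-2.74, 2.74]. Speed limits (rad/s): [2.57, 2.57, 3.14, 3.14, 3.14, 3.14].

## Interface

Orientations are given as a unit quaternion [w, x, y, z].
In Python, from workcell import robot, vision gives the robot as it stands.
- The arm moves only by the shell command python3 -m inch 'ROWS' [FORCE]. ROWS is JSON, a list of rows, each an object with "offset": the shift along the tool's x, y, z in m, a list of three; "turn": the turn, a rotation vector about the tool's x, y, z in rad, a list of three; "grip": the finger opening in m, from 0 to 0.0854. A call has 1 to 8 rows; each row shifts and turns the commanded pose from where the row before left it, along the tool's axes as they then stand; what a row does not reach is not made up. A row lasts 1/8 s, in which the tool goes at most 62.5 mm and 10.7 degrees, less where a joint would pass 70% of its speed; a pose out of reach is approached as far as the arm can. A call is refused whole if a number of a shift passes 0.0625 or a number of a turn 0.188, either way. A call with a gripper value outside its range is refused whole. The fingers move at their own pace and stop on an object; FORCE is the grip in N (left out, the last holds). Time passes only in rows, so rows that do not move let the fingers close. It gives the time, the measured TCP pose, the force, the opening and the grip force at its end, in the units of the state.
- robot.state(): the state, without advancing time (a new reading comes with each control period).
- vision.camera(name): name is "scene" or "top" or "wrist"; returns the picture (384x512x3 uint8, red, green, blue); there is no depth.
- vision.camera_info(name): a dict with "camera_matrix" (3x3 intrinsics, pixels), "dist" ([k1, k2, p1, p2, k3] as OpenCV has them; the pictures are not rectified), "R" (3x3) and "t" (3): a world point X has camera coordinates R X + t; the wrist camera has in their place "hand_eye" (4x4, takes a point from camera to tool coordinates, whose origin is the TCP and whose axes are the flange's). Camera axes: x right, y down, z forward; pixel columns grow to the right and rows downward; lengths in m; the calibration is good to about 2 mm. A picture is of the moment at which its call begins: read the wrist's pose just before it. camera_info takes no time and is no camera call.
- robot.finish_job(): hands the job in; it is judged then, once.
The state is a dict: "clock": time; "joint_positions": joint angles; "joint_velocities": joint speeds; "joint_torque": joint torques, N m; "eef_pos": TCP position; "tool_rot": TCP orientation; "contact_force": force on the tool from outside, world axes, zero at the start; "moment": the same for the moment, N m; "gripper_width": finger opening in m; "finger_force": force on a finger pad.
Only numpy, scipy, OpenCV 4.12 (cv2) and the standard library are available. Lean on these libraries where they do the work, as an engineer would, in place of code of your own. Each camera call takes 0.05 s, during which the arm holds its last target. There are 200 camera calls.

## Task

Put each of the three loose amber glass bottles standing near the dishes (not the ones stored at the right-hand end of the bench) into the white spill dish whose pad has the colour of its cap: yellow cap on the yellow pad, black on black, blue on blue. Set each down gently so that it stands upright and flat inside the rim, on the pad, without tipping a bottle over. Leave the clear glassware (also the clear bottle with a blue cap) where it stands.

Things in the scene. Friction and masses are not known exactly. Their poses are not given: they have to be found in the camera images.
- yellow_bottle_mid (a point): amber (brown) glass screw-cap bottle with a yellow cap, loose, standing upright, round, 68 mm in diameter, 150 mm tall; the cap is its top 22 mm and 42 mm in diameter, a good place to grip from above; below the cap a short neck and a sloping shoulder widen to the body, which is straight up to about half its height or more; fingertips that reach 3 mm below the cap stay clear of the shoulder. The point is on its axis, half-way up (75 mm over its underside), z up along the axis
- black_bottle_mid (a point): amber (brown) glass screw-cap bottle with a black cap, loose, standing upright, round, 60 mm in diameter, 128 mm tall; the cap is its top 22 mm and 41 mm in diameter, a good place to grip from above; below the cap a short neck and a sloping shoulder widen to the body, which is straight up to about half its height or more; fingertips that reach 3 mm below the cap stay clear of the shoulder. The point is on its axis, half-way up (64 mm over its underside), z up along the axis
- blue_bottle_mid (a point): amber (brown) glass screw-cap bottle with a blue cap, loose, standing upright, round, 51 mm in diameter, 90 mm tall; the cap is its top 22 mm and 39 mm in diameter, a good place to grip from above; below the cap a short neck and a sloping shoulder widen to the body, which is straight up to about half its height or more; fingertips that reach 3 mm below the cap stay clear of the shoulder. The point is on its axis, half-way up (45 mm over its underside), z up along the axis
- yellow_dish_pad (a point): round white spill dish, fixed, with a yellow rubber pad let into the middle of its white floor: inside 92 mm in diameter, wall 4 mm thick, rim 12 mm over the worktop (a flat white foot flange of 116 mm lies round it). The point is the middle of the pad's top, 5 mm over the worktop, z up. The 68 mm bottle with the yellow cap belongs here
- black_dish_pad (a point): round white spill dish, fixed, with a black rubber pad let into the middle of its white floor: inside 84 mm in diameter, wall 4 mm thick, rim 12 mm over the worktop (a flat white foot flange of 108 mm lies round it). The point is the middle of the pad's top, 5 mm over the worktop, z up. The 60 mm bottle with the black cap belongs here
- blue_dish_pad (a point): round white spill dish, fixed, with a blue rubber pad let into the middle of its white floor: inside 75 mm in diameter, wall 4 mm thick, rim 12 mm over the worktop (a flat white foot flange of 99 mm lies round it). The point is the middle of the pad's top, 5 mm over the worktop, z up. The 51 mm bottle with the blue cap belongs here
- clear_bottle_mid (a point): bystander: clear (colourless) glass bottle with a blue cap, 56 mm in diameter, 105 mm tall, loose; the point is on its axis half-way up. Not one of the amber bottles: leave it
- conical_flask_mid (a point): bystander: clear conical flask, 68 mm in diameter at the foot, 110 mm tall, loose; the point is on its axis half-way up. Leave it
- beaker_mid (a point): bystander: empty clear glass beaker, 73 mm in diameter, 94 mm tall, loose; the point is on its axis half-way up. Leave it
Things that resemble listed ones, but are neither listed nor needed, are in the scene too. What is shaped like the part that bears black_bottle_mid but pink is not meant.

How it is judged:
By the outcome, as a careful person would: the job done as asked, in the order asked, and still so for the second after the job is handed in, with the robot touching nothing.
It also fails if it takes over 88 s, if anything falls off the work surface, if the arm or the gripper's body presses on something with over 40 N, if the wrist force passes 120 N, or if a joint passes its speed limit or range.

## Working session

There is one attempt and no reset: what is moved stays moved. The work goes in short steps, Python scripts to look and compute and a shell command to move; the robot and the scene stay as the last step left them, time stands still between calls to the robot, and variables do not carry over. Pictures are saved under pics/ and viewed, at most 14 in all, crops included, and the job is handed in when it is done.

```bash
mkdir -p pics; ls
python3 - <<'E'
from workcell import robot, vision
import cv2
for n in ("top","scene"):
    im=vision.camera(n); cv2.imwrite(f"pics/{n}0.png",im[:,:,::-1])
    i=vision.camera_info(n); print(n,i)
print(vision.camera_info("wrist")); print(robot.state())
E
```

```text
pics
top {'camera_matrix': array([[385.30205802,   0.        , 259.01086445],
       [  0.        , 385.30205802, 194.62830081],
       [  0.        ,   0.        ,   1.        ]]), 'dist': array([0.0162834, 0.       , 0.       , 0.       , 0.       ]), 'R': array([[ 0.02303524, -0.99972244, -0.00494181],
       [-0.98949844, -0.02209356, -0.14284506],
       [ 0.14269623,  0.00818038, -0.98973273]]), 't': array([0.05484679, 0.51589715, 1.25565213])}
scene {'camera_matrix': array([[360.39795665,   0.        , 257.00962187],
       [  0.        , 360.39795665, 189.41361704],
       [  0.        ,   0.        ,   1.        ]]), 'dist': array([-0.07890627,  0.        ,  0.        ,  0.        ,  0.        ]), 'R': array([[ 0.57991137, -0.814679  , -0.00096599],
       [-0.55063596, -0.39108369, -0.7374643 ],
       [ 0.6004189 ,  0.42819584, -0.67538543]]), 't': array([-0.26501864,  0.34333203,  0.95375537])}
{'camera_matrix': array([[341.77047802,   0.        , 253.11696437],
       [  0.        , 341.77047802, 194.21852409],
       [  0.        ,   0.        ,   1.        ]]), 'dist':
[... 455 characters left out ...]
tions': array([ 1.09190743e+00,  2.45770899e-01,  1.55892612e+00,  2.73380579e-05,
        1.33868591e+00, -1.74073918e-01]), 'joint_velocities': array([-0.00030356, -0.00279045, -0.00455262,  0.0008949 , -0.00114886,
        0.00078466]), 'joint_torque': array([ 7.64163215e-04, -4.30668783e+01, -3.27130151e+01, -1.17967566e-04,
        2.77693129e-03,  2.09387298e-05]), 'eef_pos': array([0.1947813 , 0.61953469, 0.19875522]), 'tool_rot': array([-2.99679120e-04,  1.51821210e-01,  9.88407567e-01, -8.43589187e-04]), 'contact_force': array([-0.14777501,  0.28588042,  0.49008991]), 'moment': array([-0.02346055, -0.00728185,  0.0347736 ]), 'finger_force': 0.0, 'gripper_width': 0.08533229053215129}
```

View pics/top0.png

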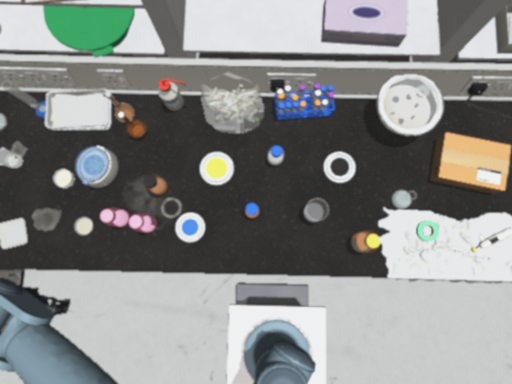

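View pics/scene0.png

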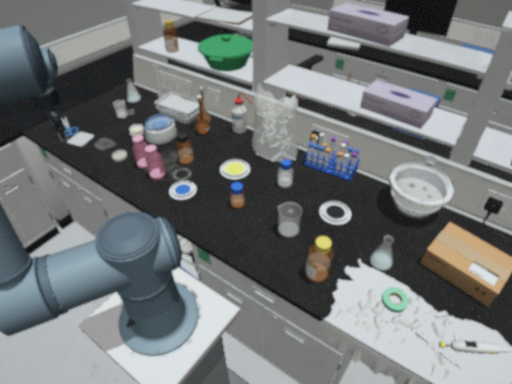

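The top view shows the dishes: yellow (217,168), black (340,167), blue (190,227). It also shows the yellow bottle at about (370,241), the blue amber one at (252,210), and a brown one near (157,185) that may have the black cap. I'll zoom in on that one.

Run:
```python
import cv2,numpy as np
t=cv2.imread("pics/top0.png");s=cv2.imread("pics/scene0.png")
a=cv2.resize(t[90:250,30:230],(800,600),interpolation=cv2.INTER_CUBIC)
a=cv2.resize(t[95:245,90:230],None,fx=4,fy=4,interpolation=cv2.INTER_CUBIC)[:, :400]
b=cv2.resize(s[80:230,110:210],None,fx=4,fy=4,interpolation=cv2.INTER_CUBIC)
o=np.hstack([a,b]); o=np.clip(o*1.6,0,255).astype(np.uint8)
cv2.imwrite("pics/crop1.png",o)
```

```text
(no output)
```

View pics/crop1.png

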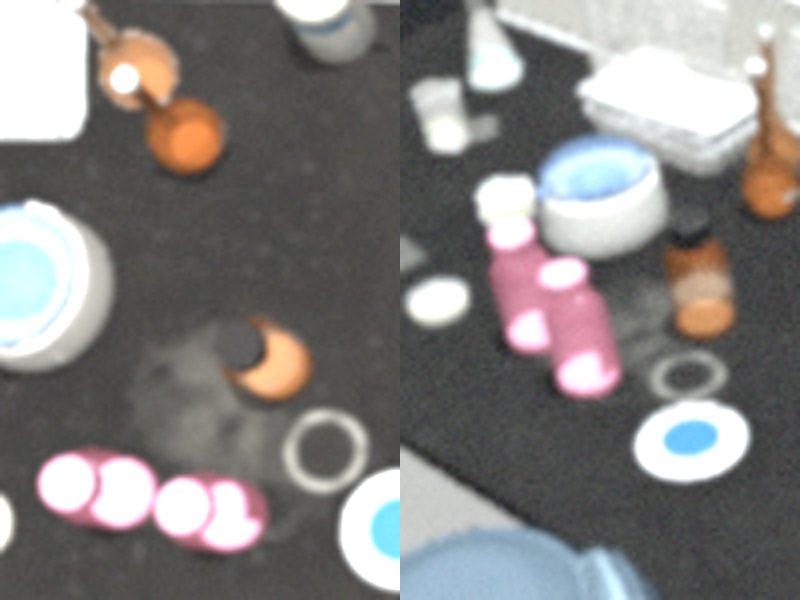

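The crop shows the black cap on the amber bottle at about top (150,181.5), with a pink pair to its lower left. Next I'll compute the positions.

```bash
cat > h.py <<'E'
import cv2,numpy as np
from scipy.spatial.transform import Rotation as Ro
from workcell import robot,vision
def ray(name,uv,z,state=None):
    i=vision.camera_info(name)
    p=cv2.undistortPoints(np.array([[uv]],float),i["camera_matrix"],i["dist"])[0,0]
    d=np.array([*p,1.])
    if name=="wrist":
        q=state["tool_rot"]; W=Ro.from_quat([*q[1:],q[0]]).as_matrix(); H=i["hand_eye"]
        c=W@H[:3,3]+state["eef_pos"]; d=W@H[:3,:3]@d
    else: c=-i["R"].T@i["t"]; d=i["R"].T@d
    return c+d*(z-c[2])/d[2]
def blobs(im,lo,hi,amin=25):
    """centroids of hsv blobs: u,v,area"""
    m=cv2.inRange(cv2.cvtColor(im,cv2.COLOR_RGB2HSV),lo,hi)
    n,_,s,c=cv2.connectedComponentsWithStats(m)
    return [(round(float(c[k][0]),1),round(float(c[k][1]),1),int(s[k][4]),s[k][:4].tolist()) for k in range(1,n) if s[k][4]>=amin]
Y=((22,120,120),(34,255,255)); B=((100,150,100),(118,255,255))
def show(im,f): cv2.imwrite(f,im[:,:,::-1])
E
python3 - <<'E'
from h import *
for n in("top","scene"):
    im=cv2.imread(f"pics/{n}0.png")[:,:,::-1].copy()
    print(n,"Y",[(b,ray(n,b[:2],.15).round(3),ray(n,b[:2],.005).round(3)) for b in blobs(im,*Y)])
    print(n,"B",[(b,ray(n,b[:2],.09).round(3),ray(n,b[:2],.005).round(3)) for b in blobs(im,*B)])
R=lambda uv,z:ray("top",uv,z).round(3)
print("blackcap",R((150.2,181.5),.128),"scene",ray("scene",(110+172.5/2.667*0+ (690-400)/4,80+222/4),.128).round(3))
print("pink",R((107,216),.128),R((135,223),.128))
print("blackdish",R((340,166.5),.005),"ring",R((171,208),.005),"beaker",R((316,204),.094),"flask",R((402,200),.0))
E
```

```text
top Y [((216.1, 167.6, 273, [207, 159, 19, 19]), array([0.58, 0.2 , 0.15]), array([0.611, 0.218, 0.005])), ((372.1, 240.8, 174, [365, 233, 15, 16]), array([ 0.366, -0.277,  0.15 ]), array([ 0.37 , -0.318,  0.005]))]
top B [((302.9, 109.3, 676, [275, 96, 60, 24]), array([ 0.796, -0.073,  0.09 ]), array([ 0.828, -0.082,  0.005])), ((39.6, 113.7, 32, [36, 111, 8, 6]), array([0.761, 0.798, 0.09 ]), array([0.791, 0.849, 0.005])), ((276.4, 150.0, 95, [272, 145, 10, 12]), array([0.656, 0.013, 0.09 ]), array([0.678, 0.01 , 0.005])), ((251.4, 207.8, 110, [246, 202, 12, 13]), array([0.464, 0.089, 0.09 ]), array([0.473, 0.092, 0.005])), ((189.6, 226.8, 156, [183, 220, 14, 14]), array([0.399, 0.284, 0.09 ]), array([0.403, 0.3  , 0.005]))]
scene Y [((322.8, 245.7, 102, [315, 236, 17, 18]), array([ 0.356, -0.285,  0.15 ]), array([ 0.47 , -0.245,  0.005]))]
scene B [((331.6, 169.3, 293, [304, 158, 49, 22]), array([ 0.727, -0.133,  0.09 ]), array([ 0.827, -0.095,  0.005])), ((286.1, 163.8, 70, [281, 160, 11, 9]), array([0.659, 0.015, 0.09 ]), array([0.753, 0.069, 0.005])), ((236.4, 186.8, 117, [230, 181, 13, 12]), array([0.458, 0.085, 0.09 ]), array([0.531, 0.146, 0.005])), ((182.2, 189.0, 69, [177, 186, 12, 7]), array([0.345, 0.226, 0.09 ]), array([0.405, 0.302, 0.005]))]
blackcap [0.535 0.408 0.128] scene [0.537 0.404 0.128]
pink [0.424 0.534 0.128] [0.405 0.446 0.128]
blackdish [ 0.624 -0.212  0.005] ring [0.466 0.367 0.005] beaker [ 0.48  -0.116  0.094] flask [ 0.512 -0.424  0.   ]
```

```bash
python3 -m inch '[{"offset":[0,0,-0.05],"turn":[0,0,-0.153],"grip":0.085},{"offset":[0,0,-0.05],"turn":[0,0,-0.153],"grip":0.085},{"offset":[-0.03,-0.054,0],"turn":[0,0,0],"grip":0.085},{"offset":[-0.03,-0.054,0],"turn":[0,0,0],"grip":0.085},{"offset":[-0.03,-0.054,0],"turn":[0,0,0],"grip":0.085},{"offset":[-0.03,-0.054,0],"turn":[0,0,0],"grip":0.085},{"offset":[-0.03,-0.054,0],"turn":[0,0,0],"grip":0.085},{"offset":[-0.03,-0.054,0],"turn":[0,0,0],"grip":0.085}]' 40
```

```text
clock: 1.1
eef_pos: [0.3758, 0.2944, 0.2995]
tool_rot: [-0.0, -0.001, 1.0, -0.0]
contact_force: [1.3, 0.5, -0.6]
gripper_width: 0.0853
finger_force: 0.0
```

```bash
python3 -m inch '[{"offset":[-0.005,-0.062,0],"turn":[0,0,0],"grip":0.085},{"offset":[-0.005,-0.062,0],"turn":[0,0,0],"grip":0.085},{"offset":[0,-0.062,0],"turn":[0,0,0],"grip":0.085},{"offset":[0,-0.062,0],"turn":[0,0,0],"grip":0.085},{"offset":[0,-0.062,0],"turn":[0,0,0],"grip":0.085},{"offset":[0.005,-0.062,0],"turn":[0,0,0],"grip":0.085},{"offset":[0.005,-0.062,0],"turn":[0,0,0],"grip":0.085},{"offset":[0.005,-0.062,0],"turn":[0,0,0],"grip":0.085}]'
python3 -m inch '[{"offset":[0.005,-0.04,0],"turn":[0,0,0],"grip":0.085},{"offset":[0,-0.04,0],"turn":[0,0,0],"grip":0.085},{"offset":[0,0,0],"turn":[0,0,0],"grip":0.085}]'
python3 - <<'E'
from h import *
s=robot.state(); im=vision.camera("wrist"); show(im,"pics/w1.png")
for b in blobs(im,*Y): print(b,ray("wrist",b[:2],.15,s).round(4))
print(s["eef_pos"])
E
```

```text
clock: 2.1
eef_pos: [0.3703, -0.2016, 0.2996]
tool_rot: [0.0, -0.0, 1.0, -0.0]
contact_force: [2.0, -0.5, -0.4]
gripper_width: 0.0848
finger_force: 0.0
clock: 2.48
eef_pos: [0.3654, -0.2813, 0.299]
tool_rot: [-0.001, 0.001, 1.0, 0.001]
contact_force: [-1.4, 0.2, 0.1]
gripper_width: 0.0847
finger_force: 0.0
(255.9, 169.5, 1394, [235, 149, 43, 42]) [ 0.3667 -0.2787  0.15  ]
[ 0.36544562 -0.28131659  0.29895549]
```

View pics/w1.png

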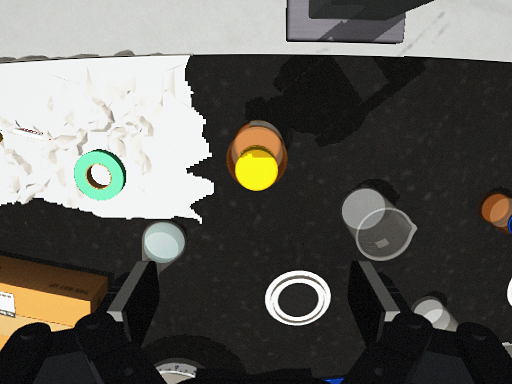

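Wrist view: the yellow cap is at (256,169), the gripper is almost centred over it, and the black dish is at (297,298). Descending to grasp.

```bash
python3 -m inch '[{"offset":[-0.001,0.003,0.05],"turn":[0,0,0],"grip":0.085},{"offset":[0,0,0.05],"turn":[0,0,0],"grip":0.085},{"offset":[0,0,0.045],"turn":[0,0,0],"grip":0.085},{"offset":[0,0,0.02],"turn":[0,0,0],"grip":0.085},{"offset":[0,0,0.010],"turn":[0,0,0],"grip":0.085},{"offset":[0,0,0],"turn":[0,0,0],"grip":0.085}]'
python3 -m inch '[{"offset":[0,0,0],"turn":[0,0,0],"grip":0.03},{"offset":[0,0,0],"turn":[0,0,0],"grip":0.03},{"offset":[0,0,0],"turn":[0,0,0],"grip":0.03},{"offset":[0,0,0],"turn":[0,0,0],"grip":0.03},{"offset":[0,0,0],"turn":[0,0,0],"grip":0.03},{"offset":[0,0,0],"turn":[0,0,0],"grip":0.03}]' 50
python3 - <<'E'
from h import *
im=cv2.imread("pics/w1.png")[:,:,::-1]
E
```

```text
clock: 3.28
eef_pos: [0.3673, -0.2761, 0.1248]
tool_rot: [-0.0, -0.001, 1.0, 0.0]
contact_force: [0.3, -0.5, -0.5]
gripper_width: 0.0851
finger_force: 0.0
clock: 4.03
eef_pos: [0.3671, -0.2768, 0.1248]
tool_rot: [0.0, -0.001, 1.0, 0.0]
contact_force: [-0.6, -0.3, -0.8]
gripper_width: 0.0299
finger_force: 0.0
```

Run:
```python
from h import *
a=vision.camera("wrist"); b=vision.camera("scene")
print(robot.state()["gripper_width"])
o=np.vstack([a[60:360,56:456],cv2.resize(b[190:290,260:393],(400,300))]); show(o,"pics/w2.png")
for x in blobs(b,*Y): print(x,ray("scene",x[:2],.15))
```

```text
0.02998172375634391
(168.8, 23.1, 25, [166, 21, 6, 6]) [1.40413262 1.37628275 0.15      ]
(322.1, 243.8, 162, [316, 236, 14, 17]) [ 0.3604362  -0.28020308  0.15      ]
```

View pics/w2.png

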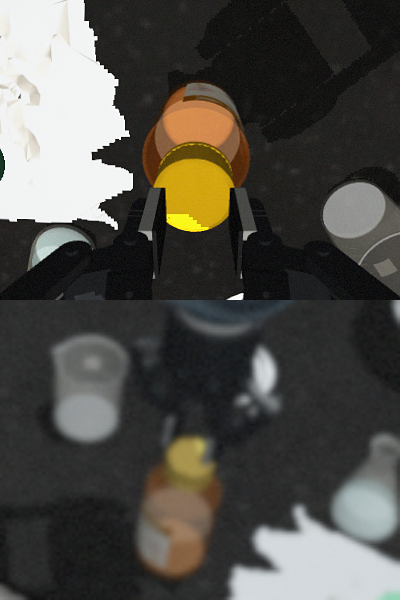

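The wrist view shows the cap between the pads, but the opening reads 30 mm with no force. A closer look is needed.

Run:
```python
from h import *
a=vision.camera("wrist"); show(cv2.resize(a[180:330,160:360],(800,600),interpolation=cv2.INTER_CUBIC),"pics/w3.png")
s=robot.state(); print(s["gripper_width"],s["finger_force"],s["contact_force"],s["eef_pos"])
```

```text
0.0303178859932617 0.0 [-0.15558918 -0.38176648  0.84521789] [ 0.36713617 -0.27673334  0.12477317]
```

View pics/w3.png

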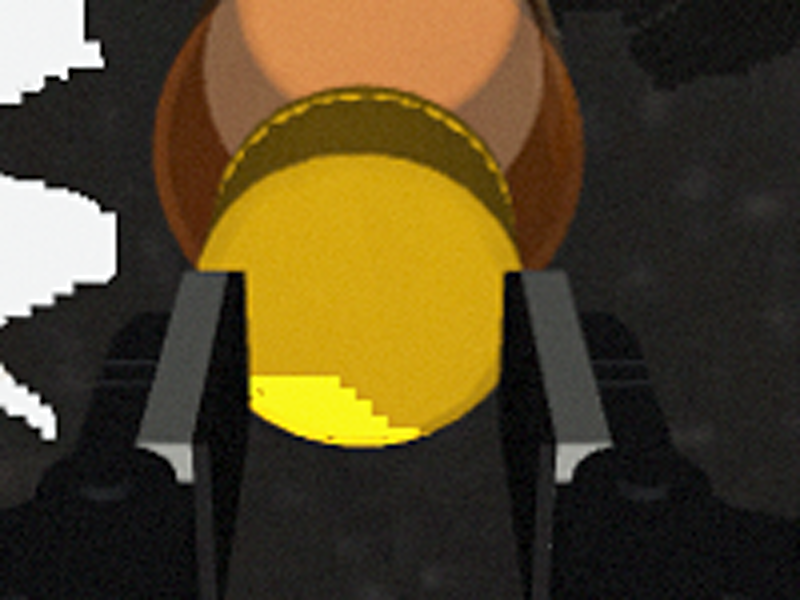

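The pads have closed above the cap: the tips overlap it, and sit about 13 mm over its top, roughly 35 mm behind the nominal TCP. I'll open, go down another 33 mm and look again.

```bash
python3 -m inch '[{"offset":[0,0,0],"turn":[0,0,0],"grip":0.085},{"offset":[0,0,0],"turn":[0,0,0],"grip":0.085},{"offset":[0,0,0],"turn":[0,0,0],"grip":0.085},{"offset":[0,0,0],"turn":[0,0,0],"grip":0.085},{"offset":[0,0,0.01],"turn":[0,0,0],"grip":0.085},{"offset":[0,0,0.01],"turn":[0,0,0],"grip":0.085},{"offset":[0,0,0.01],"turn":[0,0,0],"grip":0.085},{"offset":[0,0,0.003],"turn":[0,0,0],"grip":0.085}]'
python3 -m inch '[{"offset":[0,0,0],"turn":[0,0,0],"grip":0.05},{"offset":[0,0,0],"turn":[0,0,0],"grip":0.05},{"offset":[0,0,0],"turn":[0,0,0],"grip":0.05},{"offset":[0,0,0],"turn":[0,0,0],"grip":0.05}]'
python3 - <<'E'
from h import *
a=vision.camera("wrist"); b=vision.camera("scene");
o=np.hstack([cv2.resize(a[180:330,160:360],(400,300)),cv2.resize(b[190:290,260:393],(400,300))]); show(o,"pics/w4.png")
E
```

```text
clock: 5.18
eef_pos: [0.3666, -0.2761, 0.0905]
tool_rot: [-0.001, -0.001, 1.0, 0.001]
contact_force: [0.9, 0.5, 0.1]
gripper_width: 0.085
finger_force: 0.0
clock: 5.68
eef_pos: [0.3673, -0.2769, 0.092]
tool_rot: [0.0, -0.001, 1.0, -0.0]
contact_force: [0.3, 0.3, 0.2]
gripper_width: 0.0497
finger_force: 0.0
```

View pics/w4.png

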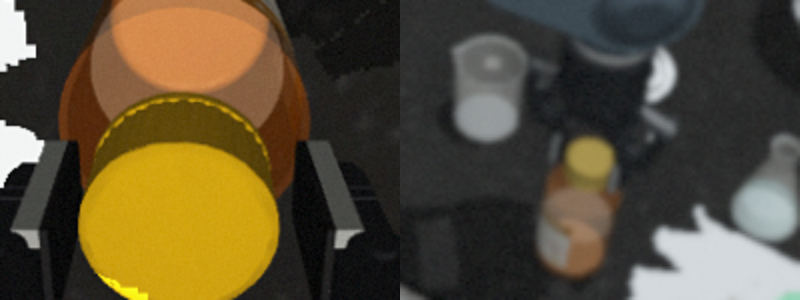

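The cap is now between the pads, with the tips about 10 mm below its top. I'll go down another 9 mm and close.

```bash
python3 -m inch '[{"offset":[0,0,0.005],"turn":[0,0,0],"grip":0.05},{"offset":[0,-0.001,0.004],"turn":[0,0,0],"grip":0.05},{"offset":[0,0,0],"turn":[0,0,0],"grip":0.03},{"offset":[0,0,0],"turn":[0,0,0],"grip":0.03},{"offset":[0,0,0],"turn":[0,0,0],"grip":0.03},{"offset":[0,0,0],"turn":[0,0,0],"grip":0.03}]' 50
python3 -m inch '[{"offset":[0,0,-0.005],"turn":[0,0,0],"grip":0.03},{"offset":[0,0,-0.015],"turn":[0,0,0],"grip":0.03}]'
python3 - <<'E'
from h import *
b=vision.camera("scene"); a=vision.camera("wrist")
o=np.hstack([cv2.resize(a[180:330,160:360],(400,300)),cv2.resize(b[190:290,260:393],(400,300))]); show(o,"pics/w5.png")
E
```

```text
clock: 6.52
eef_pos: [0.3673, -0.2779, 0.083]
tool_rot: [0.0, -0.001, 1.0, -0.0]
contact_force: [-0.7, 1.8, 4.6]
gripper_width: 0.0457
finger_force: 45.6
clock: 6.78
eef_pos: [0.366, -0.2763, 0.1015]
tool_rot: [-0.001, -0.001, 1.0, 0.002]
contact_force: [-0.9, 0.4, -3.5]
gripper_width: 0.0455
finger_force: 44.5
```

View pics/w5.png

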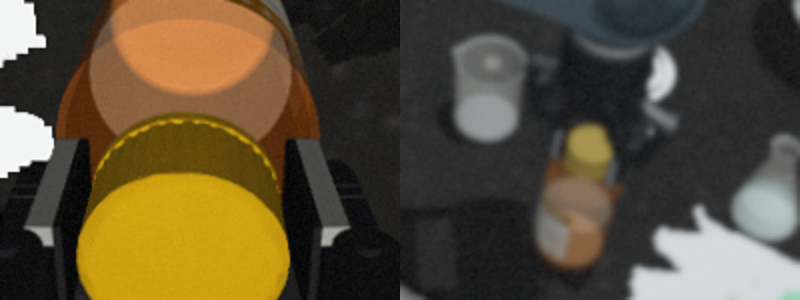

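Run:
```python
from h import *
b=vision.camera("scene"); a=vision.camera("wrist")
print("scene",blobs(b,*Y)); 
for lo in ((20,150,60),(20,150,150)): print(blobs(a,lo,(36,255,255),200))
s=robot.state();print(s["contact_force"],s["gripper_width"],s["finger_force"],s["eef_pos"])
# predicted scene cap-centre pixel for heights
i=vision.camera_info("scene")
for z in (.15,.16,.17): print(z,cv2.projectPoints(np.array([[.366,-.277,z]]),cv2.Rodrigues(i["R"])[0],i["t"],i["camera_matrix"],i["dist"])[0].ravel())
show(cv2.resize(a[120:384,110:400],None,fx=2,fy=2,interpolation=cv2.INTER_CUBIC),"pics/w6.png")
```

```text
scene [(168.6, 23.1, 25, [166, 21, 6, 6]), (323.7, 238.3, 170, [317, 231, 14, 17])]
[(251.5, 294.4, 9833, [198, 235, 107, 117])]
[(251.1, 306.9, 7231, [199, 264, 106, 87])]
[-0.45581165 -0.84017127 -2.85895598] 0.045175353794584594 44.453032094752416 [ 0.36728564 -0.27794198  0.10319179]
0.15 [322.01908811 241.91406418]
0.16 [322.48672918 239.49932792]
0.17 [322.96069522 237.04895866]
```

View pics/w6.png

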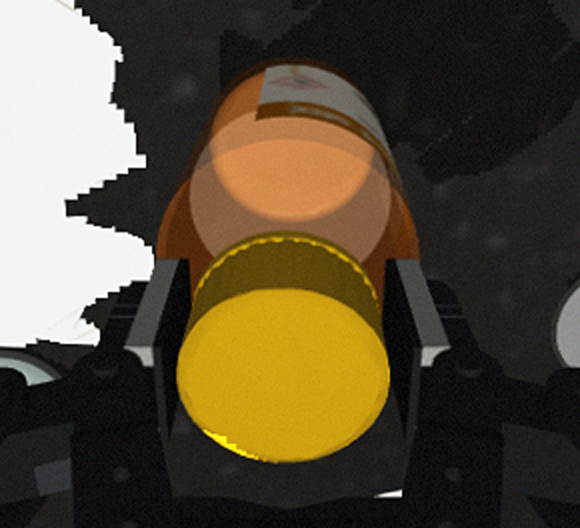

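The bottle came up with the tool (scene cap rose 5.5 px, about 22 mm). But the 45.5 mm opening and the upward push while closing suggest the tips are on the shoulder, so I'll set it back and regrip 6 mm higher.

```bash
python3 -m inch '[{"offset":[0,0,0.01],"turn":[0,0,0],"grip":0.03},{"offset":[0,0,0.007],"turn":[0,0,0],"grip":0.03},{"offset":[0,0,0.003],"turn":[0,0,0],"grip":0.03},{"offset":[0,0,0],"turn":[0,0,0],"grip":0.06},{"offset":[0,0,0],"turn":[0,0,0],"grip":0.06},{"offset":[0,0,-0.006],"turn":[0,0,0],"grip":0.06},{"offset":[0,0,0],"turn":[0,0,0],"grip":0.03},{"offset":[0,0,0],"turn":[0,0,0],"grip":0.03}]'
python3 -m inch '[{"offset":[0,0,0],"turn":[0,0,0],"grip":0.03},{"offset":[0,0,0],"turn":[0,0,0],"grip":0.03},{"offset":[0,0,0],"turn":[0,0,0],"grip":0.03}]' 50
```

```text
clock: 7.98
eef_pos: [0.3677, -0.2779, 0.0899]
tool_rot: [0.001, -0.001, 1.0, -0.0]
contact_force: [-0.9, 2.3, 5.8]
gripper_width: 0.0403
finger_force: 48.4
clock: 8.35
eef_pos: [0.3677, -0.2779, 0.0899]
tool_rot: [0.001, -0.001, 1.0, -0.0]
contact_force: [-0.9, 2.3, 6.0]
gripper_width: 0.04
finger_force: 48.4
```

```bash
python3 -m inch '[{"offset":[0,0,-0.01],"turn":[0,0,0],"grip":0.03},{"offset":[0,0,-0.03],"turn":[0,0,0],"grip":0.03},{"offset":[0,0,-0.04],"turn":[0,0,0],"grip":0.03},{"offset":[0,0,-0.04],"turn":[0,0,0],"grip":0.03},{"offset":[0,0,-0.03],"turn":[0,0,0],"grip":0.03},{"offset":[0,0,-0.02],"turn":[0,0,0],"grip":0.03},{"offset":[0,0,0],"turn":[0,0,0],"grip":0.03}]' 60
python3 - <<'E'
from h import *
b=vision.camera("scene");s=robot.state()
for x in blobs(b,*Y)[1:]: print(x)
i=vision.camera_info("scene")
for z in (.15,.30,.32,.34): print(z,cv2.projectPoints(np.array([[.366,-.277,z]]),cv2.Rodrigues(i["R"])[0],i["t"],i["camera_matrix"],i["dist"])[0].ravel())
a=vision.camera("wrist")
show(np.hstack([cv2.resize(a[180:330,160:360],(400,300)),cv2.resize(b[130:280,250:450],(400,300))]),"pics/w7.png")
E
```

```text
clock: 9.22
eef_pos: [0.3675, -0.2782, 0.2602]
tool_rot: [0.001, -0.001, 1.0, -0.001]
contact_force: [0.3, -0.8, -4.6]
gripper_width: 0.0402
finger_force: 59.3
0.15 [322.01908811 241.91406418]
0.3 [329.75496486 201.58952214]
0.32 [330.91551262 195.46911764]
0.34 [332.110208 189.148838]
```

View pics/w7.png

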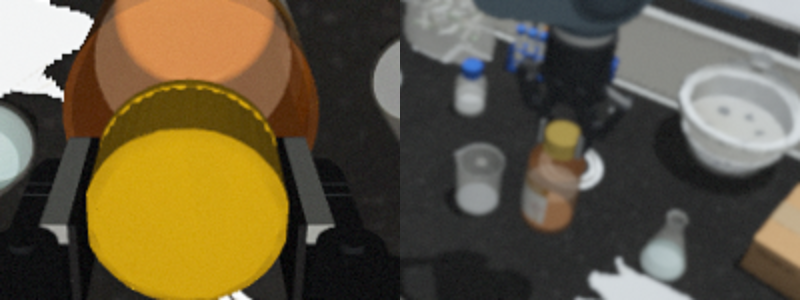

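```bash
python3 -m inch '[{"offset":[-0.012,0.028,0],"turn":[0,0,0],"grip":0.03},{"offset":[-0.025,0.05,0],"turn":[0,0,0],"grip":0.03},{"offset":[-0.028,0.055,0],"turn":[0,0,0],"grip":0.03},{"offset":[-0.028,0.055,0],"turn":[0,0,0],"grip":0.03},{"offset":[-0.028,0.055,0],"turn":[0,0,0],"grip":0.03},{"offset":[-0.028,0.055,0],"turn":[0,0,0],"grip":0.03},{"offset":[-0.028,0.055,0],"turn":[0,0,0],"grip":0.03},{"offset":[-0.028,0.055,0],"turn":[0,0,0],"grip":0.03}]'
python3 -m inch '[{"offset":[-0.023,0.05,0],"turn":[0,0,0],"grip":0.03},{"offset":[-0.016,0.038,0],"turn":[0,0,0],"grip":0.03},{"offset":[0,0,0],"turn":[0,0,0],"grip":0.03},{"offset":[0,0,0],"turn":[0,0,0],"grip":0.03}]'
python3 - <<'E'
from h import *
s=robot.state();a=vision.camera("wrist");t=vision.camera("top")
show(np.hstack([cv2.resize(a,(400,300)),cv2.resize(t[120:240,130:290],(400,300))]),"pics/w8.png")
print(s["eef_pos"],blobs(t,*Y),blobs(a,*Y))
E
```

```text
clock: 10.32
eef_pos: [0.5714, 0.1325, 0.2566]
tool_rot: [-0.002, -0.001, 1.0, -0.0]
contact_force: [-0.2, -1.7, -2.6]
gripper_width: 0.04
finger_force: 61.8
clock: 10.82
eef_pos: [0.6097, 0.2181, 0.2568]
tool_rot: [-0.002, -0.001, 1.0, -0.001]
contact_force: [0.2, 0.3, -3.1]
gripper_width: 0.0404
finger_force: 62.4
[0.60967074 0.21809273 0.25683366] [(221.0, 169.5, 86, [216, 160, 10, 18])] [(252.5, 136.7, 1343, [225, 120, 59, 40]), (252.7, 171.8, 239, [232, 162, 42, 16]), (253.3, 276.5, 8884, [203, 220, 102, 111]), (26.2, 324.4, 124, [20, 319, 14, 12]), (48.9, 339.0, 116, [43, 334, 13, 11])]
```

View pics/w8.png

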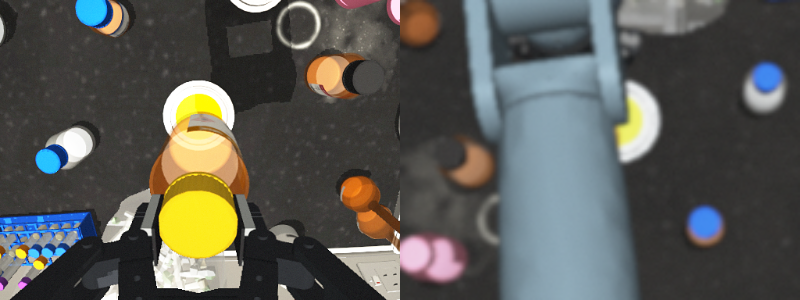

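The wrist view shows the yellow dish's flange around full-frame (254.7,147), and the bottle is in line with it. I'll check the ray against the target.

```bash
python3 - <<'E'
from h import *
s=robot.state()
for v in (144,147,150): print(ray("wrist",(254.7,v),.003,s).round(4))
print(ray("wrist",(254.7,102.5),.003,s).round(4))
E
python3 -m inch '[{"offset":[-0.001,0,0.04],"turn":[0,0,0],"grip":0.03},{"offset":[0,0,0.05],"turn":[0,0,0],"grip":0.03},{"offset":[0,0,0.03],"turn":[0,0,0],"grip":0.03},{"offset":[0,0,0.015],"turn":[0,0,0],"grip":0.03},{"offset":[0,0,0],"turn":[0,0,0],"grip":0.03}]'
```

```text
[0.6058 0.2189 0.003 ]
[0.6096 0.2189 0.003 ]
[0.6135 0.219  0.003 ]
[0.5544 0.2188 0.003 ]
clock: 11.55
eef_pos: [0.6111, 0.2179, 0.1233]
tool_rot: [-0.001, -0.0, 1.0, -0.0]
contact_force: [0.1, 0.1, -2.2]
gripper_width: 0.0399
finger_force: 62.3
```

```bash
python3 -m inch '[{"offset":[0,0,0.01],"turn":[0,0,0],"grip":0.03},{"offset":[0,0,0.008],"turn":[0,0,0],"grip":0.03},{"offset":[0,0,0.004],"turn":[0,0,0],"grip":0.03},{"offset":[0,0,0.002],"turn":[0,0,0],"grip":0.03},{"offset":[0,0,0],"turn":[0,0,0],"grip":0.03}]'
python3 -m inch '[{"offset":[0,0,0.002],"turn":[0,0,0],"grip":0.03},{"offset":[0,0,0],"turn":[0,0,0],"grip":0.03}]'
```

```text
clock: 12.18
eef_pos: [0.6116, 0.2186, 0.0998]
tool_rot: [0.0, -0.001, 1.0, -0.0]
contact_force: [0.5, -0.1, -2.4]
gripper_width: 0.0401
finger_force: 62.4
clock: 12.42
eef_pos: [0.6115, 0.2186, 0.0977]
tool_rot: [-0.0, -0.001, 1.0, -0.0]
contact_force: [-0.7, 0.4, -4.1]
gripper_width: 0.04
finger_force: 62.4
```

```bash
python3 -m inch '[{"offset":[0,0,0.0015],"turn":[0,0,0],"grip":0.03},{"offset":[0,0,0],"turn":[0,0,0],"grip":0.03}]'
python3 -m inch '[{"offset":[0,0,0.001],"turn":[0,0,0],"grip":0.03},{"offset":[0,0,0],"turn":[0,0,0],"grip":0.03}]'
```

```text
clock: 12.68
eef_pos: [0.6115, 0.2185, 0.0961]
tool_rot: [-0.0, -0.001, 1.0, -0.0]
contact_force: [0.2, -1.2, -3.4]
gripper_width: 0.04
finger_force: 62.4
clock: 12.92
eef_pos: [0.6116, 0.2185, 0.0953]
tool_rot: [-0.0, -0.001, 1.0, 0.0]
contact_force: [0.6, -0.5, -3.6]
gripper_width: 0.04
finger_force: 62.4
```

```bash
python3 -m inch '[{"offset":[0,0,0.001],"turn":[0,0,0],"grip":0.03},{"offset":[0,0,0],"turn":[0,0,0],"grip":0.03}]'
python3 -m inch '[{"offset":[0,0,0.001],"turn":[0,0,0],"grip":0.03},{"offset":[0,0,0],"turn":[0,0,0],"grip":0.03}]'
```

```text
clock: 13.18
eef_pos: [0.612, 0.2186, 0.0952]
tool_rot: [0.0, -0.001, 1.0, 0.0]
contact_force: [-0.1, -0.9, 0.7]
gripper_width: 0.0402
finger_force: 63.0
clock: 13.42
eef_pos: [0.6125, 0.2186, 0.0952]
tool_rot: [0.001, -0.001, 1.0, 0.0]
contact_force: [-2.0, -1.3, 5.4]
gripper_width: 0.0398
finger_force: 63.7
```

Touchdown at TCP z = 0.095, as expected. Releasing, rising and moving over the black bottle.

```bash
python3 -m inch '[{"offset":[0,0,-0.001],"turn":[0,0,0],"grip":0.07},{"offset":[0,0,0],"turn":[0,0,0],"grip":0.07},{"offset":[0,0,0],"turn":[0,0,0],"grip":0.07},{"offset":[0,0,-0.02],"turn":[0,0,0],"grip":0.07},{"offset":[0,0,-0.05],"turn":[0,0,0],"grip":0.07},{"offset":[0,0,-0.05],"turn":[0,0,0],"grip":0.07},{"offset":[0.015,0.03,-0.03],"turn":[0,0,0],"grip":0.07},{"offset":[0.02,0.05,0],"turn":[0,0,0],"grip":0.07}]'
python3 -m inch '[{"offset":[0.02,0.05,0],"turn":[0,0,0],"grip":0.07},{"offset":[0.02,0.05,0],"turn":[0,0,0],"grip":0.07},{"offset":[0.002,0.01,0],"turn":[0,0,0],"grip":0.07},{"offset":[0,0,0],"turn":[0,0,0],"grip":0.07}]'
python3 - <<'E'
from h import *
s=robot.state();a=vision.camera("wrist");show(a,"pics/w9.png")
print(s["eef_pos"],[(x,ray("wrist",x[:2],.155,s).round(4)) for x in blobs(a,*Y)])
g=cv2.cvtColor(a,cv2.COLOR_RGB2HSV)
# dark grey cap in front of the orange body
c=cv2.HoughCircles(cv2.medianBlur(cv2.cvtColor(a,cv2.COLOR_RGB2GRAY),5),cv2.HOUGH_GRADIENT,1,20,param1=60,param2=20,minRadius=17,maxRadius=28)
print(c)
E
```

```text
clock: 14.42
eef_pos: [0.5788, 0.299, 0.2506]
tool_rot: [0.005, 0.001, 1.0, 0.001]
contact_force: [-0.2, 0.8, -0.8]
gripper_width: 0.0699
finger_force: 0.0
clock: 14.92
eef_pos: [0.5345, 0.4088, 0.2453]
tool_rot: [0.001, -0.001, 1.0, 0.0]
contact_force: [-0.1, 0.4, 1.0]
gripper_width: 0.0696
finger_force: 0.0
[0.53446131 0.40876061 0.24527831] [((121.8, 202.8, 272, [85, 180, 53, 53]), array([0.5493, 0.2986, 0.155 ])), ((65.8, 240.4, 73, [45, 232, 34, 30]), array([0.5852, 0.2424, 0.155 ])), ((46.4, 260.7, 1293, [26, 241, 42, 40]), array([0.6064, 0.2191, 0.155 ]))]
[[[106.5 208.5  27.4]
  [159.5  37.5  25.2]
  [468.5  37.5  27.4]
  [411.5  48.5  23. ]
  [303.5  24.5  25.2]
  [365.5  59.5  25.2]
  [217.5  96.5  25.2]
  [257.5 161.5  24.1]
  [287.5  44.5  23. ]
  [439.5 211.5  25.2]
  [507.5 173.5  25.1]
  [ 50.5 255.5  25.1]
  [418.5 231.5  20.7]
  [317.5 295.5  19.4]]]
```

View pics/w9.png

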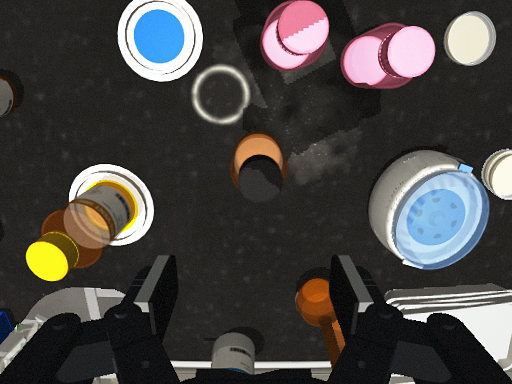

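The yellow bottle stands in its dish. The black cap is at about (260,178), and the blue dish is at (160,37).

Run:
```python
from h import *
s=robot.state()
print(ray("wrist",(260,178),.128,s).round(4),ray("wrist",(160,38),.005,s).round(4))
a=cv2.imread("pics/w9.png")[140:210,220:300]; cv2.imwrite("pics/w10.png",np.clip(cv2.resize(a,(560,490),interpolation=cv2.INTER_CUBIC)*2.5,0,255))
```

```text
[0.5357 0.4137 0.128 ] [0.4061 0.3017 0.005 ][ WARN:0@0.168] global loadsave.cpp:1063 imwrite_ Unsupported depth image for selected encoder is fallbacked to CV_8U.
```

View pics/w10.png

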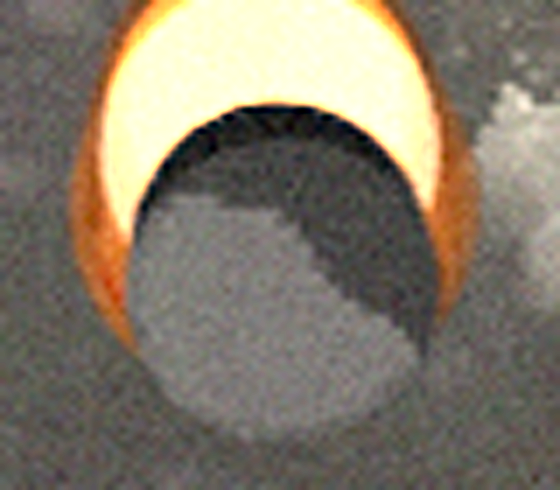

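```bash
python3 -m inch '[{"offset":[-0.003,0.003,0.04],"turn":[0,0,0],"grip":0.085},{"offset":[0,0,0.04],"turn":[0,0,0],"grip":0.085},{"offset":[0,0,0.04],"turn":[0,0,0],"grip":0.085},{"offset":[0,0,0.03],"turn":[0,0,0],"grip":0.085},{"offset":[0,0,0.015],"turn":[0,0,0],"grip":0.085},{"offset":[0,0,0.012],"turn":[0,0,0],"grip":0.085},{"offset":[0,0,0],"turn":[0,0,0],"grip":0.085}]'
python3 -m inch '[{"offset":[0,0,0],"turn":[0,0,0],"grip":0.055},{"offset":[0,0,0],"turn":[0,0,0],"grip":0.045},{"offset":[0,0,0],"turn":[0,0,0],"grip":0.03},{"offset":[0,0,0],"turn":[0,0,0],"grip":0.03},{"offset":[0,0,0],"turn":[0,0,0],"grip":0.03},{"offset":[0,0,0],"turn":[0,0,0],"grip":0.03}]' 50
```

```text
clock: 15.85
eef_pos: [0.5376, 0.4111, 0.0673]
tool_rot: [-0.0, -0.0, 1.0, -0.0]
contact_force: [-0.6, 0.1, 0.1]
gripper_width: 0.085
finger_force: 0.0
clock: 16.6
eef_pos: [0.5381, 0.4123, 0.0687]
tool_rot: [0.001, -0.001, 1.0, 0.001]
contact_force: [-0.8, 1.3, 5.4]
gripper_width: 0.0395
finger_force: 51.1
```

```bash
python3 -m inch '[{"offset":[0,0,-0.01],"turn":[0,0,0],"grip":0.03},{"offset":[0,0,-0.04],"turn":[0,0,0],"grip":0.03},{"offset":[0,0,-0.05],"turn":[0,0,0],"grip":0.03},{"offset":[0,0,-0.05],"turn":[0,0,0],"grip":0.03},{"offset":[0,0,-0.04],"turn":[0,0,0],"grip":0.03},{"offset":[0,-0.025,0],"turn":[0,0,0],"grip":0.03},{"offset":[-0.004,-0.05,0],"turn":[0,0,0],"grip":0.03},{"offset":[-0.009,-0.06,0],"turn":[0,0,0],"grip":0.03}]' 60
python3 -m inch '[{"offset":[-0.009,-0.06,0],"turn":[0,0,0],"grip":0.03},{"offset":[-0.009,-0.06,0],"turn":[0,0,0],"grip":0.03},{"offset":[-0.009,-0.06,0],"turn":[0,0,0],"grip":0.03},{"offset":[-0.009,-0.06,0],"turn":[0,0,0],"grip":0.03},{"offset":[-0.009,-0.06,0],"turn":[0,0,0],"grip":0.03},{"offset":[-0.009,-0.06,0],"turn":[0,0,0],"grip":0.03},{"offset":[-0.009,-0.06,0],"turn":[0,0,0],"grip":0.03},{"offset":[-0.006,-0.04,0],"turn":[0,0,0],"grip":0.03}]'
python3 -m inch '[{"offset":[0,-0.02,0],"turn":[0,0,0],"grip":0.03},{"offset":[0,0,0],"turn":[0,0,0],"grip":0.03},{"offset":[0,0,0],"turn":[0,0,0],"grip":0.03}]'
python3 - <<'E'
from h import *
s=robot.state();a=vision.camera("wrist");show(a,"pics/w11.png")
print(ray("wrist",(297.5,298),.003,{"tool_rot":[-.001,.001,1,.001],"eef_pos":np.array([.36545,-.2813,.29896])}).round(4))
g=cv2.cvtColor(a,cv2.COLOR_RGB2GRAY); m=(g>170).astype(np.uint8)
n,_,st,c=cv2.connectedComponentsWithStats(m)
for k in range(1,n):
    if st[k][4]>200: print(st[k],c[k].round(1))
E
```

```text
clock: 17.6
eef_pos: [0.5493, 0.2751, 0.256]
tool_rot: [-0.001, -0.002, 1.0, -0.001]
contact_force: [1.6, -0.9, -2.7]
gripper_width: 0.039
finger_force: 61.4
clock: 18.6
eef_pos: [0.6189, -0.1861, 0.2559]
tool_rot: [-0.002, 0.0, 1.0, 0.0]
contact_force: [-0.3, 1.6, -3.6]
gripper_width: 0.0385
finger_force: 61.6
clock: 18.98
eef_pos: [0.6198, -0.202, 0.257]
tool_rot: [-0.0, -0.001, 1.0, 0.0]
contact_force: [-0.4, 0.9, -1.4]
gripper_width: 0.039
finger_force: 61.5
[ 0.6223 -0.2088  0.003 ]
[   0    0  121   39 3760] [56.  17.6]
[  51   38   45   52 1815] [72.6 63. ]
[ 206  109   84   74 2498] [246.3 139.3]
[ 401  157   46   43 1173] [421.8 176.7]
[231 181  41  11 278] [251. 186.]
[470 233  16  33 283] [477.  248.1]
[485 236  27   9 237] [498.3 240.1]
[ 65 244  90  58 561] [115.9 260.9]
[   0  248  151  118 7902] [ 62.6 292.8]
[430 263  50  18 290] [455.8 275. ]
[426 311  37   8 218] [443.4 314.2]
```

View pics/w11.png

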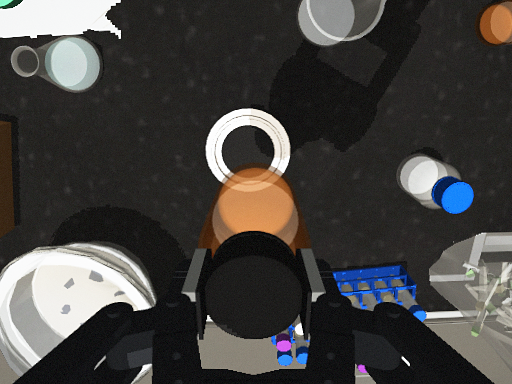

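Run:
```python
from h import *
s=robot.state()
print(ray("wrist",(247.7,150.5),.003,s).round(4),ray("wrist",(247.7,109),.001,s).round(4)[0]+.054)
```

```text
[ 0.6242 -0.209   0.003 ] 0.6266
```

```bash
python3 -m inch '[{"offset":[-0.005,-0.008,0.02],"turn":[0,0,0],"grip":0.03},{"offset":[0,0,0.05],"turn":[0,0,0],"grip":0.03},{"offset":[0,0,0.05],"turn":[0,0,0],"grip":0.03},{"offset":[0,0,0.03],"turn":[0,0,0],"grip":0.03},{"offset":[0,0,0.015],"turn":[0,0,0],"grip":0.03},{"offset":[0,0,0.01],"turn":[0,0,0],"grip":0.03},{"offset":[0,0,0.004],"turn":[0,0,0],"grip":0.03},{"offset":[0,0,0],"turn":[0,0,0],"grip":0.03}]'
python3 -m inch '[{"offset":[0,0,0.001],"turn":[0,0,0],"grip":0.03},{"offset":[0,0,0],"turn":[0,0,0],"grip":0.03}]'
```

```text
clock: 20.02
eef_pos: [0.6257, -0.2117, 0.0792]
tool_rot: [0.001, -0.001, 1.0, -0.0]
contact_force: [0.2, -1.0, -2.1]
gripper_width: 0.0391
finger_force: 61.6
clock: 20.27
eef_pos: [0.6254, -0.2116, 0.078]
tool_rot: [0.0, -0.001, 1.0, -0.0]
contact_force: [-0.5, -0.2, -3.5]
gripper_width: 0.0389
finger_force: 61.6
```

```bash
python3 -m inch '[{"offset":[0,0.001,0.002],"turn":[0,0,0],"grip":0.03},{"offset":[0,0,0.001],"turn":[0,0,0],"grip":0.03},{"offset":[0,0,0],"turn":[0,0,0],"grip":0.03}]'
python3 -m inch '[{"offset":[0,0,0.001],"turn":[0,0,0],"grip":0.03},{"offset":[0,0,0],"turn":[0,0,0],"grip":0.03}]'
python3 -m inch '[{"offset":[0,0,0.001],"turn":[0,0,0],"grip":0.03},{"offset":[0,0,0],"turn":[0,0,0],"grip":0.03}]'
```

```text
clock: 20.65
eef_pos: [0.6249, -0.2103, 0.0741]
tool_rot: [-0.0, -0.001, 1.0, 0.0]
contact_force: [1.0, -0.3, -2.6]
gripper_width: 0.0392
finger_force: 61.6
clock: 20.9
eef_pos: [0.6253, -0.2105, 0.0737]
tool_rot: [0.0, -0.001, 1.0, -0.0]
contact_force: [-0.6, 1.6, -0.1]
gripper_width: 0.0387
finger_force: 61.8
clock: 21.15
eef_pos: [0.6258, -0.2105, 0.0736]
tool_rot: [0.001, -0.001, 1.0, -0.0]
contact_force: [-1.2, 2.1, 6.1]
gripper_width: 0.039
finger_force: 62.5
```

Landed. Releasing and going to the blue bottle.

```bash
python3 -m inch '[{"offset":[0,0,-0.001],"turn":[0,0,0],"grip":0.07},{"offset":[0,0,0],"turn":[0,0,0],"grip":0.07},{"offset":[0,0,0],"turn":[0,0,0],"grip":0.07},{"offset":[0,0,-0.02],"turn":[0,0,0],"grip":0.085},{"offset":[0,0,-0.05],"turn":[0,0,0],"grip":0.085},{"offset":[0,0,-0.05],"turn":[0,0,0],"grip":0.085},{"offset":[0,0,-0.05],"turn":[0,0,0],"grip":0.085},{"offset":[0.02,0.035,0],"turn":[0,0,0],"grip":0.085}]'
python3 -m inch '[{"offset":[0.029,0.053,0],"turn":[0,0,0],"grip":0.085},{"offset":[0.029,0.053,0],"turn":[0,0,0],"grip":0.085},{"offset":[0.029,0.053,0],"turn":[0,0,0],"grip":0.085},{"offset":[0.029,0.053,0],"turn":[0,0,0],"grip":0.085},{"offset":[0.025,0.05,0],"turn":[0,0,0],"grip":0.085},{"offset":[0,0,0],"turn":[0,0,0],"grip":0.085},{"offset":[0,0,0],"turn":[0,0,0],"grip":0.085}]'
python3 - <<'E'
from h import *
s=robot.state();a=vision.camera("wrist");t=vision.camera("top")
show(np.hstack([cv2.resize(a,(400,300)),cv2.resize(t[95:260,200:420],(400,300))]),"pics/w12.png")
for x in blobs(a,(95,150,60),(120,255,255),200): print(x,ray("wrist",x[:2],.09,s).round(4))
E
```

```text
clock: 22.15
eef_pos: [0.6081, -0.178, 0.2514]
tool_rot: [0.006, 0.001, 1.0, -0.003]
contact_force: [-0.6, 1.1, -0.2]
gripper_width: 0.0851
finger_force: 0.0
clock: 23.02
eef_pos: [0.4642, 0.0861, 0.2445]
tool_rot: [0.001, -0.001, 1.0, -0.0]
contact_force: [-0.8, -1.0, 0.4]
gripper_width: 0.0844
finger_force: 0.0
(431.2, 101.2, 1686, [409, 78, 45, 48]) [0.3987 0.2563 0.09  ]
(257.1, 162.5, 1295, [238, 141, 40, 43]) [0.4604 0.0896 0.09  ]
(191.9, 321.8, 964, [175, 304, 34, 37]) [0.6543 0.0132 0.09  ]
(180.3, 363.8, 944, [148, 354, 64, 30]) [ 0.7219 -0.0064  0.09  ]
```

View pics/w12.png

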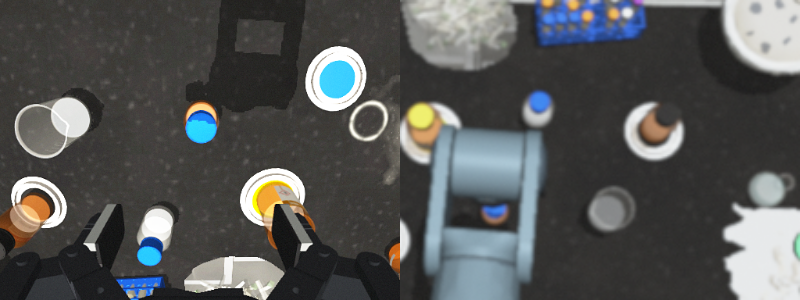

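The black bottle stands in its dish, and the blue cap is at about (257,164). Descending.

```bash
python3 -m inch '[{"offset":[0.002,0.003,0.04],"turn":[0,0,0],"grip":0.085},{"offset":[0,0,0.05],"turn":[0,0,0],"grip":0.085},{"offset":[0,0,0.05],"turn":[0,0,0],"grip":0.085},{"offset":[0,0,0.04],"turn":[0,0,0],"grip":0.085},{"offset":[0,0,0.02],"turn":[0,0,0],"grip":0.085},{"offset":[0,0,0.013],"turn":[0,0,0],"grip":0.085},{"offset":[0,0,0],"turn":[0,0,0],"grip":0.085}]'
python3 -m inch '[{"offset":[0,0,0],"turn":[0,0,0],"grip":0.055},{"offset":[0,0,0],"turn":[0,0,0],"grip":0.045},{"offset":[0,0,0],"turn":[0,0,0],"grip":0.028},{"offset":[0,0,0],"turn":[0,0,0],"grip":0.028},{"offset":[0,0,0],"turn":[0,0,0],"grip":0.028},{"offset":[0,0,0],"turn":[0,0,0],"grip":0.028}]' 50
```

```text
clock: 24.0
eef_pos: [0.4616, 0.0888, 0.0298]
tool_rot: [-0.001, 0.0, 1.0, 0.0]
contact_force: [-0.7, 1.0, -0.7]
gripper_width: 0.0853
finger_force: 0.0
clock: 24.75
eef_pos: [0.4626, 0.0894, 0.0314]
tool_rot: [0.001, -0.001, 1.0, -0.0]
contact_force: [-1.9, 0.4, 6.5]
gripper_width: 0.0375
finger_force: 50.1
```

```bash
python3 -m inch '[{"offset":[0,0,-0.01],"turn":[0,0,0],"grip":0.028},{"offset":[0,0,-0.04],"turn":[0,0,0],"grip":0.028},{"offset":[0,0,-0.05],"turn":[0,0,0],"grip":0.028},{"offset":[0.005,0.02,-0.05],"turn":[0,0,0],"grip":0.028},{"offset":[0.015,0.054,-0.02],"turn":[0,0,0],"grip":0.028},{"offset":[0.015,0.054,0],"turn":[0,0,0],"grip":0.028},{"offset":[0.015,0.054,0],"turn":[0,0,0],"grip":0.028},{"offset":[0.008,0.03,0],"turn":[0,0,0],"grip":0.028}]' 60
python3 -m inch '[{"offset":[0,0,0],"turn":[0,0,0],"grip":0.028},{"offset":[0,0,0],"turn":[0,0,0],"grip":0.028}]'
python3 - <<'E'
from h import *
s=robot.state();a=vision.camera("wrist");show(a,"pics/w13.png")
for x in blobs(a,(95,100,60),(120,255,255),200): print(x,ray("wrist",x[:2],.005,s).round(4))
m=(cv2.cvtColor(a,cv2.COLOR_RGB2HSV)[:,:,1]<40)&(a.min(2)>150)
n,_,st,c=cv2.connectedComponentsWithStats(m.astype(np.uint8))
for k in range(1,n):
    x,y,w,h,A=st[k]
    if A>600: print(st[k],ray("wrist",(x+w/2,y+w/2),.003,s).round(4),ray("wrist",(x+w/2,y),.001,s).round(4))
print(s["eef_pos"])
E
```

```text
clock: 25.75
eef_pos: [0.4019, 0.3032, 0.2003]
tool_rot: [-0.0, -0.002, 1.0, -0.0]
contact_force: [0.5, -0.9, -1.6]
gripper_width: 0.0375
finger_force: 60.8
clock: 26.0
eef_pos: [0.4033, 0.3007, 0.2001]
tool_rot: [-0.0, -0.001, 1.0, -0.0]
contact_force: [-0.3, -0.6, -2.3]
gripper_width: 0.0377
finger_force: 60.9
(253.8, 157.6, 2118, [228, 132, 53, 52]) [0.4033 0.3009 0.005 ]
(253.3, 282.7, 7962, [207, 229, 94, 106]) [0.564  0.3006 0.005 ]
(501.1, 333.5, 680, [489, 310, 23, 43]) [0.6593 0.661  0.005 ]
(13.1, 372.2, 455, [0, 361, 31, 23]) [ 0.7392 -0.0723  0.005 ]
[   0    0   80   20 1272] [0.2755 0.0756 0.003 ] [0.2354 0.0794 0.001 ]
[  80    0  126   12 1195] [0.303  0.1858 0.003 ] [0.2417 0.1895 0.001 ]
[ 210    0  302   21 3635] [0.3957 0.4201 0.003 ] [0.2415 0.408  0.001 ]
[ 210  113   89   78 3174] [0.4037 0.3017 0.003 ] [0.3553 0.3016 0.001 ]
[371 149  35  40 973] [0.4132 0.4536 0.003 ] [0.3934 0.452  0.001 ]
[ 415  168   65   58 2144] [0.4541 0.5321 0.003 ] [0.4147 0.5258 0.001 ]
[ 464  281   48   90 1254] [0.6083 0.6259 0.003 ] [0.5702 0.6165 0.001 ]
[  23  320   44   41 1131] [ 0.6738 -0.0012  0.003 ] [0.6351 0.0076 0.001 ]
[0.40327939 0.30070554 0.20007216]
```

```bash
python3 -m inch '[{"offset":[-0.001,0,0.04],"turn":[0,0,0],"grip":0.028},{"offset":[0,0,0.05],"turn":[0,0,0],"grip":0.028},{"offset":[0,0,0.04],"turn":[0,0,0],"grip":0.028},{"offset":[0,0,0.018],"turn":[0,0,0],"grip":0.028},{"offset":[0,0,0.008],"turn":[0,0,0],"grip":0.028},{"offset":[0,0,0.004],"turn":[0,0,0],"grip":0.028},{"offset":[0,0,0.001],"turn":[0,0,0],"grip":0.028},{"offset":[0,0,0],"turn":[0,0,0],"grip":0.028}]'
python3 -m inch '[{"offset":[0,0,0.001],"turn":[0,0,0],"grip":0.028},{"offset":[0,0,0],"turn":[0,0,0],"grip":0.028}]'
```

```text
clock: 27.05
eef_pos: [0.4051, 0.3016, 0.0402]
tool_rot: [0.001, -0.001, 1.0, 0.0]
contact_force: [-0.5, -0.4, -1.5]
gripper_width: 0.0378
finger_force: 60.9
clock: 27.3
eef_pos: [0.4045, 0.3014, 0.0384]
tool_rot: [0.0, -0.001, 1.0, 0.0]
contact_force: [0.0, 0.2, -1.0]
gripper_width: 0.0374
finger_force: 60.9
```

```bash
python3 -m inch '[{"offset":[0,0,0.001],"turn":[0,0,0],"grip":0.028},{"offset":[0,0,0.0005],"turn":[0,0,0],"grip":0.028},{"offset":[0,0,0],"turn":[0,0,0],"grip":0.028}]'
python3 -m inch '[{"offset":[0,0,0.001],"turn":[0,0,0],"grip":0.028},{"offset":[0,0,0],"turn":[0,0,0],"grip":0.028}]'
python3 -m inch '[{"offset":[0,0,0.0005],"turn":[0,0,0],"grip":0.028},{"offset":[0,0,0],"turn":[0,0,0],"grip":0.028}]'
```

```text
clock: 27.68
eef_pos: [0.4044, 0.3013, 0.0367]
tool_rot: [-0.0, -0.001, 1.0, -0.0]
contact_force: [-0.3, 0.6, -1.1]
gripper_width: 0.0376
finger_force: 60.9
clock: 27.92
eef_pos: [0.4048, 0.3014, 0.0364]
tool_rot: [0.0, -0.001, 1.0, -0.0]
contact_force: [-1.9, -0.8, 4.4]
gripper_width: 0.0371
finger_force: 61.6
clock: 28.18
eef_pos: [0.405, 0.3014, 0.0364]
tool_rot: [0.0, -0.001, 1.0, -0.0]
contact_force: [-3.6, -0.7, 8.2]
gripper_width: 0.0373
finger_force: 62.0
```

```bash
python3 -m inch '[{"offset":[0,0,-0.0015],"turn":[0,0,0],"grip":0.07},{"offset":[0,0,0],"turn":[0,0,0],"grip":0.07},{"offset":[0,0,0],"turn":[0,0,0],"grip":0.07},{"offset":[0,0,-0.02],"turn":[0,0,0],"grip":0.07},{"offset":[0,0,-0.05],"turn":[0,0,0],"grip":0.07},{"offset":[0,0,-0.06],"turn":[0,0,0],"grip":0.07},{"offset":[0,0,-0.06],"turn":[0,0,0],"grip":0.07},{"offset":[0,0,-0.03],"turn":[0,0,0],"grip":0.07}]'
python3 -m inch '[{"offset":[0,0,0],"turn":[0,0,0],"grip":0.07},{"offset":[0,0,0],"turn":[0,0,0],"grip":0.07}]'
python3 - <<'E'
from h import *
s=robot.state();a=vision.camera("wrist");sc=vision.camera("scene");t=vision.camera("top")
for x in blobs(a,(95,150,60),(120,255,255),200): print("w B",x,ray("wrist",x[:2],.095,s).round(4))
for x in blobs(a,*Y,200): print("w Y",x,ray("wrist",x[:2],.155,s).round(4))
for n,im in(("scene",sc),("top",t)):
    print(n,[(x[:3],ray(n,x[:2],.155).round(3)) for x in blobs(im,*Y)])
    print(n,[(x[:3],ray(n,x[:2],.095).round(3)) for x in blobs(im,*B)])
print(s["eef_pos"],s["contact_force"])
E
```

```text
clock: 29.18
eef_pos: [0.4056, 0.3019, 0.2609]
tool_rot: [0.003, -0.001, 1.0, 0.001]
contact_force: [0.7, -0.6, 0.2]
gripper_width: 0.0701
finger_force: 0.0
clock: 29.42
eef_pos: [0.4037, 0.3009, 0.2549]
tool_rot: [-0.001, -0.001, 1.0, -0.001]
contact_force: [-1.2, -0.8, -0.2]
gripper_width: 0.0696
finger_force: 0.0
w B (249.7, 135.2, 303, [231, 126, 46, 31]) [0.373 0.297 0.095]
w B (254.6, 164.2, 1220, [236, 144, 39, 42]) [0.4021 0.3019 0.095 ]
w Y (181.2, 363.8, 555, [166, 351, 29, 29]) [0.603  0.2248 0.155 ]
scene [((168.7, 23.2, 25), array([1.391, 1.363, 0.155])), ((232.4, 140.7, 46), array([0.589, 0.202, 0.155]))]
scene [((332.9, 169.3, 313), array([ 0.723, -0.139,  0.095])), ((286.1, 163.8, 71), array([0.654, 0.012, 0.095])), ((179.3, 171.8, 100), array([0.4  , 0.293, 0.095]))]
top [((211.0, 158.4, 171), array([0.607, 0.216, 0.155]))]
top [((302.7, 109.3, 679), array([ 0.794, -0.072,  0.095])), ((39.4, 113.5, 32), array([0.76 , 0.795, 0.095])), ((276.4, 150.0, 95), array([0.654, 0.013, 0.095])), ((184.5, 226.6, 65), array([0.399, 0.3  , 0.095]))]
[0.40366188 0.30093115 0.25493294] [-1.22369085 -0.76226108 -0.20454766]
```

```bash
python3 -c "
from workcell import robot
print(robot.finish_job())"
```

```text
the job is handed in; nothing more can be done
None
```

All three amber bottles are upright on their matching pads and the job is handed in at about 29.5 s. The yellow and blue ones were confirmed by colour in the closing camera check, the black one by sight when I left it. The clear bottle is unmoved, but I opened 15 pictures, one over the limit of 14.

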